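# Unload the brazed post and hold it on the spring gauge

### The job

Slide the vise's loose jaw open, lift the brazed post straight out by its tube, and set its foot plate centred on the round pad of the spring gauge. Still gripping the post upright, push the pad down with it to half its travel (12 mm, pointer level with the black mark) without ever bottoming the pad, and keep it there: the program finishes while still holding the post pressed on the pad. Leave the jar, the wrench and the tube offcut where they are.

Things in the scene. Friction and masses are not known exactly. Their poses are not given: they have to be found in the camera images.
- vise: Blue bench vise bolted to the bench, foot 110 x 235 mm. Origin: on the bench below the middle of the nest where the post stands; z up. The jaws close along its y axis. The nest's bed is 45 mm above the bench. Fixed jaw on the -y side (80 mm wide, top 75 mm above the bench, face 28.5 mm from the origin), sliding jaw on the +y side (same width and face when closed, top 74 mm).
- jaw (a joint): Opening of the sliding jaw in m: 0 closed, 0.035 fully open; starts nearly closed. It slides along the vise's +y with about 5 N of friction and stays where left. A steel lip on it reaches 8 mm over the edge of the post's foot plate (lip underside 55 mm above the bench), so the post cannot be lifted until the jaw is open more than about 9 mm.
- jaw_grip (a point): Grip point on the sliding jaw's handle: an upright steel peg 18 mm in diameter on the jaw's tail, 95 mm from the nest's centre along the vise's +y (jaw closed). The point is on the peg's axis, 90 mm above the bench; peg top 106 mm, tail under it 60 mm above the bench. Axes as the vise's.
- post: The finished part, bare steel, 0.25 to 0.5 kg: a foot plate 50 mm (its x) by 56 mm (its y), 8 mm thick, with an upright round tube 28.6 mm in diameter brazed on its middle (brass fillet); overall height 98 mm. Origin: centre of the foot plate's underside; z up along the tube. Starts upright in the vise, axes as the vise's, underside 45 mm above the bench.
- post_top (a point): Centre of the top end of the post's tube, 98 mm above the post's origin.
- gauge: Grey spring gauge bolted to the bench: base 120 x 100 mm, round housing 72 mm in diameter up to 68 mm high, a sprung round pad above it. Origin: on the bench below the pad's centre. 60 mm out on its +x side stands a scale post, 100 mm high, with one black mark; a thin pointer fixed to the pad is level with the mark when the pad is pressed 12 mm.
- pad_top (a point): Centre of the top face of the gauge's steel pad (64 mm in diameter); 100 mm above the bench when not pressed. It goes down with the pad.
- pad (a joint): How far the pad is pressed down, in m: 0 at rest, 0.024 bottomed. Spring: about 2 N to start it, then 0.8 N per mm (about 12 N at 12 mm). It springs back up when let go.
- flux_jar: Bystander: closed jar 60 mm in diameter, 75 mm high. Origin: centre of its underside.
- wrench: Bystander: steel wrench lying flat on the bench. Origin: centre of its underside.
- offcut: Bystander: short steel tube standing on end, 40 mm in diameter, 45 mm high. Origin: centre of its underside.
Not all that is in view belongs to the job. Leave any green or purple look-alike of the post alone.

How it is judged:
By the outcome, as a careful person would: the job done as asked, in the order asked, and still so for the second after the job is handed in, while the arm keeps its last pose, push and grip.
It also fails if it takes over 48 s, if anything falls off the work surface, if the arm or the gripper's body presses on something with over 40 N, if the wrist force passes 120 N, or if a joint passes its speed limit or range.

### The arm

A 6-joint arm with a two-finger parallel gripper is mounted at the origin on the work surface. World frame = base frame: x ahead of the robot, y to its left, z up, the work surface at z = 0. Lengths are in m, angles in rad, forces in N, time in s.
With the tool pointing down it reaches from about 0.375 to 0.9 m from the base axis. Payload 3.1 kg.
Tool frame: the origin (TCP) lies at the very end of the fingers, on their centre line; the grasp point (between the pads) lies 19 mm behind it; z points along the fingers, y is the line along which they close (so a half turn about z gives the same grasp; the last joint's range is limited). The gripper opens to 85 mm and grips with 20 to 120 N. Pads are 22 mm wide; open, the fingers measure 114 mm over their backs; the gripper's body (76 mm by 85 mm) begins 54 mm behind the grasp point. The pads swing forward as they close: fully open they stand 13 mm farther back than shut.
Start: joints at [0.925, 0.527, 1.433, -0, 1.181, -0.178], TCP at [0.281, 0.558, 0.209] pointing down, gripper open.
Joint ranges: [-3.08, 3.08], [-0.75, 2.2], [0.22, 2.44], [-1.43, 4.57], [0, 2.65], [-2.85, 2.85]. Speed limits (rad/s): [2.79, 2.79, 3.14, 3.14, 3.14, 3.14].

### API

Orientations are given as a unit quaternion [x, y, z, w].
In Python, from station import sense, snapshot, camera_params, sign_off gives the robot as it stands.
- The arm moves only by the shell command python3 -m handwheel 'ROWS' [OPENING] [FORCE]. ROWS is JSON, a list that holds one entry, the list of rows, each a list of 4 numbers: the shift along the tool's x, y, z in units of 25 mm (1.0 is 25 mm), then the turn about the tool's z in units of 6 degrees (1.0 is 6 degrees). A call has 1 to 20 rows; each row shifts and turns the commanded pose from where the row before left it, along the tool's axes as they then stand; what a row does not reach is not made up. A row lasts 1/8 s, in which the tool goes at most 62.5 mm and 10.7 degrees, less where a joint would pass 70% of its speed; a pose out of reach is approached as far as the arm can. A call is refused whole if a number of a shift passes 1 or a number of a turn 1, either way. A call with a gripper value outside its range is refused whole. OPENING is the finger opening in mm, from 0 to 85.4, set as the call begins (- or left out, the last holds). The fingers move at their own pace and stop on an object; FORCE is the grip in N (left out, the last holds). Time passes only in rows, so rows that do not move let the fingers close. It gives the time, the measured TCP pose, the force, the opening and the grip force at its end, in the units of the state.
- sense(): the state, without advancing time (a new reading comes with each control period).
- snapshot(name): name is "scene" or "top"; returns (picture, depth): 400x640x3 uint8, red, green, blue; 400x640 float32, m along the optical axis (not along the pixel's ray), 0 where there is no reading.
- camera_params(name): a dict with "mtx" (3x3 intrinsics, pixels), "D" ([k1, k2, p1, p2, k3] as OpenCV has them; the pictures are not rectified), "extrinsics" (4x4, takes a point from camera to world coordinates). Camera axes: x right, y up, looking along -z (the intrinsics and any distortion apply to the point x, -y, -z); pixel columns grow to the right and rows downward; lengths in m; the calibration is good to about 2 mm. A picture is of the moment at which its call begins. camera_params takes no time and is no camera call.
- sign_off(): hands the job in; it is judged then, once.
The state is a dict: "t": time; "q": joint angles; "qd": joint speeds; "tau": joint torques, N m; "tcp_pos": TCP position; "tool_rot": TCP orientation; "force": force on the tool from outside, world axes, zero at the start; "ft_torque": the same for the moment, N m; "finger_gap": opening from 0.0 (shut) to 1.0 (fully open); "gripper_force": force on a finger pad.
Only numpy, scipy, OpenCV 4.12 (cv2) and the standard library are available. Lean on these libraries where they do the work, as an engineer would, in place of code of your own. Each camera call takes 0.05 s, during which the arm holds its last target. There are 200 camera calls.

## Working session

There is one attempt and no reset: what is moved stays moved. The work goes in short steps, Python scripts to look and compute and a shell command to move; the robot and the scene stay as the last step left them, time stands still between calls to the robot, and variables do not carry over. Pictures are saved under pics/ and viewed, at most 10 in all, crops included, and the job is handed in when it is done.

```bash
mkdir -p pics; cat > h.py <<'E'
import numpy as np,cv2
from station import *
def snap(n,f):
    p,d=snapshot(n); cv2.imwrite(f'pics/{f}.png',p[:,:,::-1]); np.save(f'pics/{f}.npy',d); return p,d
def ray(n,uv):
    c=camera_params(n);K=np.array(c['mtx'],float);D=np.array(c['D'],float)
    x=cv2.undistortPoints(np.array([[uv]],float),K,D)[0,0];T=np.array(c['extrinsics'])
    return T[:3,3],T[:3,:3]@np.array([x[0],-x[1],-1])
def atz(n,uv,z):
    o,r=ray(n,uv);return o+r*(z-o[2])/r[2]
def atd(n,uv,d):
    o,r=ray(n,uv);return o+r*d
def cloud(n,d):
    c=camera_params(n);K=np.array(c['mtx'],float);D=np.array(c['D'],float)
    v,u=np.mgrid[:400,:640];x=cv2.undistortPoints(np.stack([u,v],-1).reshape(-1,1,2).astype(float),K,D).reshape(400,640,2)
    T=np.array(c['extrinsics']);r=np.stack([x[...,0],-x[...,1],-np.ones((400,640))],-1)@T[:3,:3].T
    return T[:3,3]+r*d[...,None]
E
python3 - <<'E'
from h import *
for n in('scene','top'):
    snap(n,n+'0');c=camera_params(n);print(np.round(c['extrinsics'],3).tolist())
s=sense();print(s['t'],s['tcp_pos'],s['tool_rot'],s['finger_gap'],s['force'])
E
```

```text
[[0.266, -0.709, 0.653, 1.159], [0.964, 0.203, -0.171, -0.215], [-0.011, 0.675, 0.737, 0.77], [0.0, 0.0, 0.0, 1.0]]
[[0.021, 0.995, -0.099, 0.48], [-1.0, 0.019, -0.023, -0.071], [-0.021, 0.1, 0.995, 1.086], [0.0, 0.0, 0.0, 1.0]]
0.1 [0.28082786 0.55758063 0.20831786] [ 2.31282550e-01  9.72886120e-01 -9.11602012e-04 -3.84473575e-04] 1.0022475754830278 [ 0.02237158 -0.02390803 -0.843158  ]
```

View pics/top0.png

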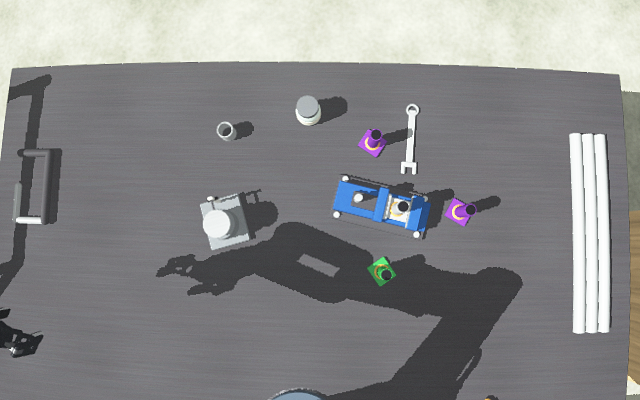

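View pics/scene0.png

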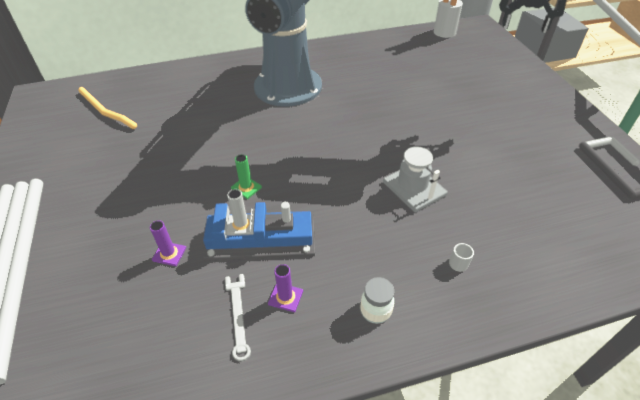

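Top view: post (403,206) in the vise, peg (359,198), gauge pad (217,222). The look-alikes are purple and green. I'll enlarge and measure.

```bash
python3 - <<'E'
from h import *
p=cv2.imread('pics/top0.png')
a=cv2.resize(p[165:245,325:435],None,fx=5,fy=5,interpolation=cv2.INTER_CUBIC)
b=cv2.resize(p[182:257,190:265],None,fx=5,fy=5,interpolation=cv2.INTER_CUBIC)[:,:250]
im=np.zeros((400,800,3),np.uint8);im[:400,:550]=a;im[:375,550:]=b
cv2.imwrite('pics/c1.png',im)
for n,P,Q,R in(('top',(403,206),(359,198),(217,222)),('scene',(236,196),(286,206),(418,157))):
    d=np.load(f'pics/{n}0.npy');C=cloud(n,d)
    for nm,uv,z0,z1,rad in(('post',P,.134,.15,.03),('peg',Q,.098,.115,.03),('pad',R,.092,.106,.05)):
        c=atz(n,uv,(z0+z1)/2);m=(C[...,2]>z0)&(C[...,2]<z1)&(np.hypot(C[...,0]-c[0],C[...,1]-c[1])<rad)&(d>0)
        X=C[m]; print(n,nm,m.sum(),np.round(c,4), X.mean(0).round(4) if len(X) else '', cv2.minEnclosingCircle(X[:,:2].astype(np.float32)) if len(X)>3 else '')
E
```

```text
top post 143 [ 0.5497 -0.2232  0.142 ] [ 0.5487 -0.2215  0.1419] ((0.5491821765899658, -0.22231803834438324), 0.014475935138761997)
top peg 50 [ 0.5684 -0.1306  0.1065] [ 0.5699 -0.1299  0.1041] ((0.5697566270828247, -0.12970517575740814), 0.008613049052655697)
top pad 585 [0.5082 0.1884 0.099 ] [0.5051 0.1902 0.0984] ((0.504340648651123, 0.1905146986246109), 0.03147709369659424)
scene post 163 [ 0.5544 -0.2177  0.142 ] [ 0.5515 -0.2203  0.1421] ((0.5490396022796631, -0.22120441496372223), 0.014947056770324707)
scene peg 66 [ 0.5751 -0.1253  0.1065] [ 0.5721 -0.1269  0.1046] ((0.5707064867019653, -0.1273779720067978), 0.009250259026885033)
scene pad 486 [0.5069 0.1926 0.099 ] [0.5091 0.1916 0.0991] ((0.5059682130813599, 0.19273486733436584), 0.034067992120981216)
```

View pics/c1.png

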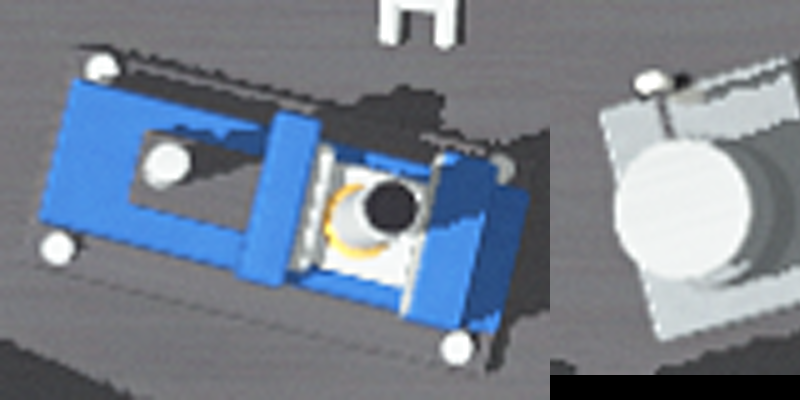

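Both cameras agree within 2 mm, and the heights and radii match the given sizes.

- **Post:** (0.549, -0.222)
- **Peg:** (0.570, -0.1285)
- **Pad:** (0.505, 0.1915)
- **Vise +y direction:** about 77.2°, with the jaw nearly closed (post to peg 95.5 mm)

First I turn the tool y axis to 77.2°, then travel to the peg.

```bash
python3 -m handwheel '[[[0,0,0,-0.78],[0,0,0,-0.78],[0,0,0,-0.77],[-0.72,-1,0,0],[-0.72,-1,0,0],[-0.72,-1,0,0],[-0.72,-1,0,0],[-0.72,-1,0,0],[-0.72,-1,0,0],[-0.72,-1,0,0],[-0.72,-1,0,0],[-0.72,-1,0,0],[-0.72,-1,0,0],[-0.72,-1,0,0],[-0.72,-1,0,0],[-0.72,-1,0,0],[-0.72,-1,0,0],[-0.72,-1,0,0],[-0.72,-1,0,0],[-0.72,-1,0,0]]]' 60 30
python3 -m handwheel '[[[-0.72,-1,0,0],[-0.72,-1,0,0],[-0.72,-1,0,0],[-0.72,-1,0,0],[-0.72,-1,0,0],[-0.72,-1,0,0],[0,0,0,0],[0,0,0,0]]]'
cat >> h.py <<'E'
def go(x,y,z):
    s=sense();from scipy.spatial.transform import Rotation as R
    r=R.from_quat(s['tool_rot']).as_matrix()
    print('t',s['t'],'tcp',s['tcp_pos'].round(4),'F',np.round(s['force'],1),'gap',s['finger_gap'],'yang',np.degrees(np.arctan2(r[1,1],r[0,1])),'rows',(r.T@(np.array([x,y,z])-s['tcp_pos'])/.025).round(3))
E
python3 -c "
from h import *
go(.570,-.1285,.078)"
```

```text
t: 2.6
tcp_pos: [0.4858, 0.0751, 0.2089]
tool_rot: [0.111, 0.994, 0.0, -0.0]
force: [-0.1, 0.4, -0.8]
finger_gap: 0.7
gripper_force: 0.0
t: 3.6
tcp_pos: [0.5571, -0.0935, 0.2087]
tool_rot: [0.111, 0.994, 0.0, -0.001]
force: [0.6, 1.3, -0.6]
finger_gap: 0.702
gripper_force: 0.0
t 3.6 tcp [ 0.5571 -0.0935  0.2087] F [ 0.6  1.3 -0.6] gap 0.7015153225276127 yang 77.22105557576444 rows [-0.823 -1.255  5.226]
```

```bash
python3 -m handwheel '[[[-0.41,-0.63,0,0],[-0.41,-0.63,0,0],[0,0,1,0],[0,0,1,0],[0,0,1,0],[0,0,0.5,0],[0,0,0,0],[0,0,0,0]]]'
python3 -c "
from h import *
go(.570,-.1285,.078)
snap('scene','s1')
p=cv2.imread('pics/s1.png')[130:290,170:370]
cv2.imwrite('pics/s1c.png',cv2.resize(p,None,fx=3,fy=3))"
```

```text
t: 4.6
tcp_pos: [0.5718, -0.1299, 0.1226]
tool_rot: [0.111, 0.994, -0.0, 0.001]
force: [0.3, 0.5, 0.5]
finger_gap: 0.701
gripper_force: 0.0
t 4.6 tcp [ 0.5718 -0.1299  0.1226] F [0.3 0.5 0.5] gap 0.7008634677174139 yang 77.23160724640795 rows [0.088 0.04  1.783]
```

View pics/s1c.png

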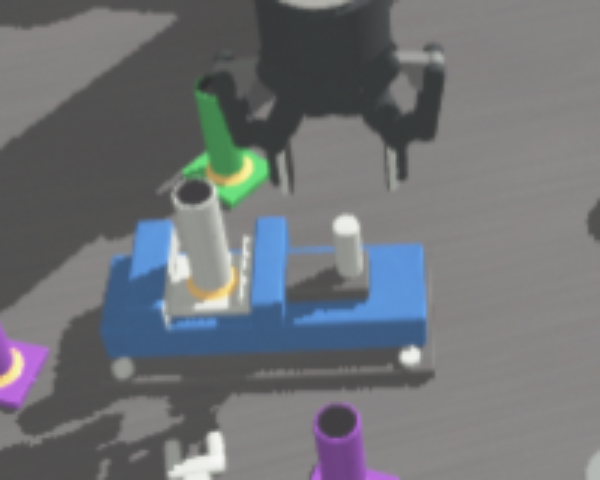

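The fingers straddle the peg (crop 345,220) and clear the post. I descend, close and pull the jaw open.

```bash
python3 -m handwheel '[[[0.09,0.04,0.5,0],[0,0,0.5,0],[0,0,0.5,0],[0,0,0,0],[0,0,0,0]]]'
python3 -m handwheel '[[[0,0,0,0],[0,0,0,0],[0,0,0,0],[0,0,0,0],[0,0,0,0],[0,0,0,0]]]' 8 30
python3 -c "
from h import *
go(.570,-.1285,.078)"
```

```text
t: 5.28
tcp_pos: [0.5691, -0.128, 0.084]
tool_rot: [0.111, 0.994, 0.0, -0.0]
force: [0.2, -1.4, 0.5]
finger_gap: 0.703
gripper_force: 0.0
t: 6.02
tcp_pos: [0.569, -0.1279, 0.0843]
tool_rot: [0.111, 0.994, -0.0, 0.0]
force: [0.3, 0.9, 1.3]
finger_gap: 0.094
gripper_force: 0.3
t 6.025 tcp [ 0.569  -0.1279  0.0843] F [0.3 0.9 1.3] gap 0.09443814030209721 yang 77.23314087753592 rows [-0.043 -0.014  0.252]
```

The opening reached 8 mm against an 18 mm peg, so the fingers aren't on it. I'll look.

```bash
python3 -c "
from h import *
snap('scene','s2');snap('top','t2')
p=cv2.imread('pics/s2.png')[130:290,190:340]
q=cv2.imread('pics/t2.png')[150:250,325:435]
a=cv2.resize(p,(375,400));b=cv2.resize(q,(425,400))
cv2.imwrite('pics/s2c.png',np.hstack([a,b]));go(.57,-.1285,.078)"
```

```text
t 6.125 tcp [ 0.569  -0.1279  0.0843] F [0.1 1.8 0.7] gap 0.09636569848651375 yang 77.23745898386956 rows [-0.045 -0.014  0.25 ]
```

View pics/s2c.png

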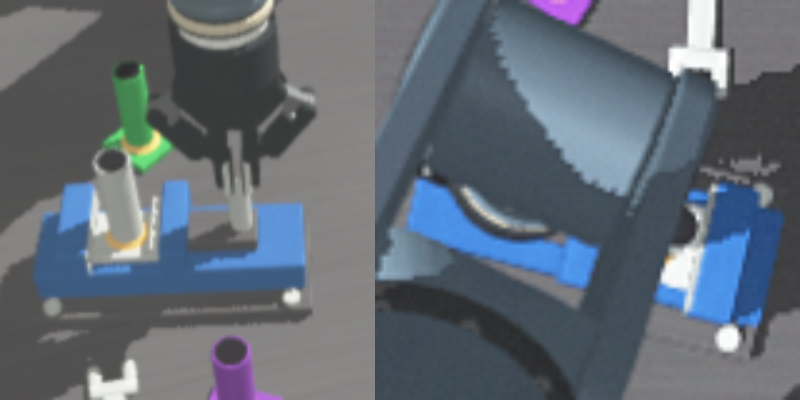

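```bash
python3 -c "
from h import *
for f in('scene0','s2'):
    d=np.load(f'pics/{f}.npy');C=cloud('scene',d)
    for z0,z1 in((.064,.08),(.086,.096),(.096,.103),(.103,.112),(.112,.13)):
        m=(C[...,2]>z0)&(C[...,2]<z1)&(np.hypot(C[...,0]-.57,C[...,1]+.1285)<.03)
        X=C[m][:,:2]-[.57,-.1285]
        # vise axes
        a=np.radians(77.2);v=X@np.array([[np.sin(a),np.cos(a)],[-np.cos(a),np.sin(a)]])
        print(f,z0,m.sum(),(1e3*np.c_[v.min(0),v.max(0)]).round(1).tolist() if len(v) else '')
p=cv2.imread('pics/s2.png')[180:240,260:310]
cv2.imwrite('pics/s2d.png',cv2.resize(p,None,fx=10,fy=10,interpolation=cv2.INTER_CUBIC))"
```

```text
scene0 0.064 44 [[-3.0, 8.5], [-6.4, 10.5]]
scene0 0.086 27 [[0.6, 8.1], [-6.9, 9.6]]
scene0 0.096 20 [[0.9, 7.8], [-6.2, 10.0]]
scene0 0.103 50 [[-7.2, 7.7], [-6.0, 10.2]]
scene0 0.112 0 
s2 0.064 46 [[-1.3, 9.3], [-6.4, 10.6]]
s2 0.086 24 [[-1.2, 8.9], [-7.1, 9.5]]
s2 0.096 24 [[3.0, 8.5], [-6.3, 10.0]]
s2 0.103 37 [[-12.1, 10.4], [-7.4, 12.4]]
s2 0.112 81 [[2.6, 12.0], [-14.9, 19.3]]
```

View pics/s2d.png

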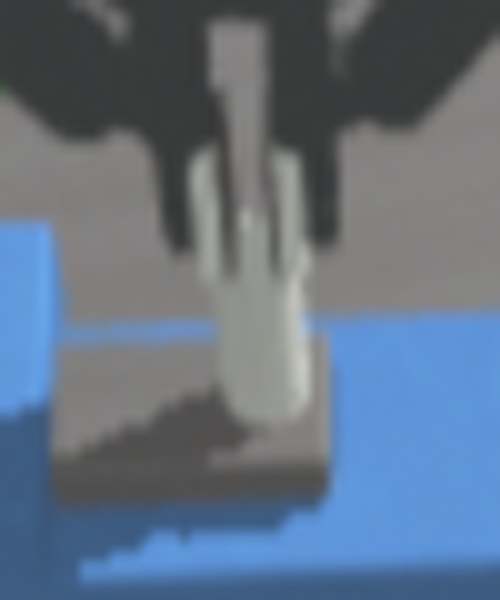

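```bash
python3 -c "
from h import *
d=np.load('pics/s2.npy');C=cloud('scene',d)
np.set_printoptions(suppress=True,linewidth=150)
for v in range(190,214,2):
    print(v,[(tuple(((C[v,u]-[.57,-.1285,0])*1e3).round().astype(int).tolist())) for u in (278,280,282,285,288,290)])
"
```

```text
190 [(8, -10, 160), (9, -6, 160), (-8, 0, 140), (-140, 27, -1), (14, 8, 161), (15, 12, 160)]
192 [(8, -10, 154), (10, -7, 156), (-5, -1, 139), (-133, 25, 0), (12, 8, 153), (12, 12, 151)]
194 [(11, -11, 152), (8, -7, 147), (2, -2, 140), (-127, 24, 0), (12, 8, 148), (15, 12, 149)]
196 [(4, -10, 139), (9, -7, 143), (3, -2, 135), (-121, 22, -1), (10, 8, 140), (7, 13, 136)]
198 [(5, -11, 134), (8, -8, 137), (9, -4, 136), (-112, 21, 2), (12, 7, 136), (9, 12, 132)]
200 [(4, -11, 128), (8, -8, 131), (8, -4, 130), (-105, 19, 3), (12, 7, 130), (8, 12, 125)]
202 [(2, -11, 119), (8, -8, 125), (8, -4, 124), (-5, 3, 107), (12, 7, 125), (8, 11, 120)]
204 [(4, -12, 116), (6, -9, 117), (7, -5, 118), (-2, 3, 106), (11, 7, 118), (13, 10, 119)]
206 [(-96, 0, -2), (6, -9, 112), (8, -5, 112), (5, 1, 107), (11, 6, 112), (10, 10, 109)]
208 [(-88, -2, -1), (-86, 3, 0), (4, -5, 102), (8, 0, 105), (7, 6, 102), (-78, 25, 2)]
210 [(-81, -3, 1), (-78, 1, 3), (3, -5, 95), (9, 0, 99), (5, 7, 93), (-73, 24, 1)]
212 [(-36, -9, 47), (-34, -5, 47), (4, -6, 89), (7, 0, 91), (7, 6, 90), (-30, 16, 44)]
```

```bash
python3 -c "
from h import *
for f,t in(('scene0',(.2808,.5576)),('s1',(.5718,-.1299)),('s2',(.569,-.1279))):
    d=np.load(f'pics/{f}.npy');C=cloud('scene',d)
    a=np.radians(63.25 if f=='scene0' else 77.2);X=C[...,:2]-t;v=X@np.array([[np.sin(a),np.cos(a)],[-np.cos(a),np.sin(a)]])
    for lo,hi in((-60,-4),(4,60)):
        m=(abs(v[...,0])<.016)&(v[...,1]>lo/1e3)&(v[...,1]<hi/1e3)&(C[...,2]>.107)&(d>0)&(C[...,2]<.26)
        z=C[...,2][m]; y=v[...,1][m]
        if m.sum(): 
            i=np.argsort(z)[:40:4]; print(f,lo,[(int(1e3*y[j]),int(1e3*z[j])) for j in i])
s=sense();print(s['q'],s['tcp_pos'],s['finger_gap'],s['gripper_force'])
"
```

```text
scene0 -60 [(-46, 245), (-47, 248), (-46, 251), (-42, 254), (-42, 254), (-53, 255), (-47, 257), (-47, 258)]
scene0 4 [(46, 244), (46, 246), (47, 250), (55, 251), (55, 252), (46, 255), (48, 256), (48, 258), (50, 259)]
s1 -60 [(-28, 153), (-31, 155), (-28, 156), (-28, 158), (-28, 158), (-28, 159), (-33, 161), (-29, 162), (-34, 164), (-32, 166)]
s1 4 [(7, 107), (5, 107), (38, 156), (42, 158), (35, 160), (33, 160), (44, 163), (42, 164), (39, 166), (43, 167)]
s2 -60 [(-5, 109), (-9, 113), (-11, 115), (-11, 118), (-9, 119), (-4, 121), (-10, 124), (-12, 127), (-4, 128), (-4, 131)]
s2 4 [(4, 108), (8, 112), (12, 114), (14, 115), (6, 117), (12, 119), (14, 120), (8, 121), (14, 123), (7, 125)]
[-4.12600811e-01  6.40110828e-01  1.64465127e+00 -2.30643878e-05
  8.56811224e-01 -1.76063367e+00] [ 0.56899006 -0.12789996  0.08426061] 0.09636569848651375 0.3480794560164213
```

The depth readings show the fingertips sit about 24 mm higher than the reported TCP, plus the opening swing, in all three pictures. They closed just above the peg. I'll allow for that: reopen, go 29 mm lower and close.

```bash
python3 -m handwheel '[[[0,0,0,0],[0,0,0,0],[0,0,0,0],[0,0,0,0],[0,0,0.6,0],[0,0,0.57,0],[0,0,0,0],[0,0,0,0]]]' 60 30
python3 -m handwheel '[[[0,0,0,0],[0,0,0,0],[0,0,0,0],[0,0,0,0],[0,0,0,0]]]' 8 40
```

```text
t: 7.12
tcp_pos: [0.5689, -0.1279, 0.0546]
tool_rot: [0.111, 0.994, 0.0, -0.0]
force: [-0.0, -1.0, -0.6]
finger_gap: 0.701
gripper_force: 0.0
t: 7.75
tcp_pos: [0.5692, -0.1282, 0.0555]
tool_rot: [0.111, 0.994, -0.0, 0.0]
force: [-1.5, -1.4, 4.7]
finger_gap: 0.194
gripper_force: 39.3
```

```bash
python3 -m handwheel '[[[0,0.15,0,0],[0,0.2,0,0],[0,0.2,0,0],[0,0.2,0,0],[0,0.2,0,0],[0,0.15,0,0],[0,0.1,0,0],[0,0,0,0],[0,0,0,0]]]'
```

```text
t: 8.88
tcp_pos: [0.5758, -0.0995, 0.0555]
tool_rot: [0.111, 0.994, -0.001, 0.0]
force: [-2.6, -3.4, 4.6]
finger_gap: 0.192
gripper_force: 39.5
```

```bash
python3 -m handwheel '[[[0,0,0,0],[0,0,0,0],[0,0,0,0],[0,0,0,0],[0,0,-1,0],[0,0,-1,0],[0,0,-1,0],[0,0,-0.9,0],[0,0,0,0],[0,0,0,0]]]' 60 40
python3 -c "
from h import *
snap('scene','s3');d=np.load('pics/s3.npy');C=cloud('scene',d)
for nm,c,z0,z1 in(('post',(.549,-.2217),.134,.15),('peg',(.576,-.1),.1,.112)):
    m=(C[...,2]>z0)&(C[...,2]<z1)&(np.hypot(C[...,0]-c[0],C[...,1]-c[1])<.025)
    print(nm,m.sum(),cv2.minEnclosingCircle(C[m][:,:2].astype(np.float32)))
go(.549,-.2217,.08)"
```

```text
t: 10.12
tcp_pos: [0.575, -0.0984, 0.1517]
tool_rot: [0.111, 0.994, 0.0, -0.001]
force: [-0.1, -0.2, 0.3]
finger_gap: 0.698
gripper_force: 0.0
post 160 ((0.5474458336830139, -0.220167338848114), 0.015264392830431461)
peg 60 ((0.5772353410720825, -0.09705203771591187), 0.01026627141982317)
t 10.175 tcp [ 0.5748 -0.0983  0.1513] F [ 0.4  0.2 -0.6] gap 0.7058878517644038 yang 77.23432247365966 rows [-0.092 -5.042  2.85 ]
```

The jaw is open about 30 mm and the post hasn't moved. Now over to the post.

```bash
python3 -m handwheel '[[[-0.09,-0.84,0,0],[0,-0.84,0,0],[0,-0.84,0,0],[0,-0.84,0,0],[0,-0.84,0,0],[0,-0.84,0,0],[0,0,0,0],[0,0,0,0],[0,0,0,0]]]'
python3 -c "
from h import *
go(.549,-.2215,.068)"
```

```text
t: 11.3
tcp_pos: [0.55, -0.2211, 0.1524]
tool_rot: [0.111, 0.994, 0.0, -0.0]
force: [0.4, 0.6, 0.9]
finger_gap: 0.703
gripper_force: 0.0
t 11.3 tcp [ 0.55   -0.2211  0.1524] F [0.4 0.6 0.9] gap 0.7031385647680618 yang 77.29711922852553 rows [ 0.036 -0.025  3.378]
```

```bash
python3 -m handwheel '[[[0.04,0,0.8,0],[0,0,0.8,0],[0,0,0.8,0],[0,0,0.6,0],[0,0,0.37,0],[0,0,0,0],[0,0,0,0]]]'
python3 -m handwheel '[[[0,0,0,0],[0,0,0,0],[0,0,0,0],[0,0,0,0],[0,0,0,0],[0,0,0,0]]]' 15 70
```

```text
t: 12.18
tcp_pos: [0.5495, -0.222, 0.0688]
tool_rot: [0.111, 0.994, -0.0, 0.001]
force: [-0.5, -0.6, 0.7]
finger_gap: 0.701
gripper_force: 0.0
t: 12.92
tcp_pos: [0.5493, -0.2224, 0.0689]
tool_rot: [0.111, 0.994, -0.0, 0.001]
force: [-1.3, -1.5, 6.2]
finger_gap: 0.317
gripper_force: 68.6
```

```bash
python3 -m handwheel '[[[0,0,-0.3,0],[0,0,-0.4,0],[0,0,-0.5,0],[0,0,-0.6,0],[0,0,-0.7,0],[0,0,-0.7,0],[0,0,-0.6,0],[0,0,-0.4,0],[0,0,0,0],[0,0,0,0],[0,0,0,0]]]'
python3 -c "
from h import *
go(.505,.1915,.124)
snap('scene','s4')
p=cv2.imread('pics/s4.png')[100:300,170:470]
cv2.imwrite('pics/s4c.png',cv2.resize(p,None,fx=2.5,fy=2.5))"
```

```text
t: 14.3
tcp_pos: [0.5485, -0.2215, 0.1724]
tool_rot: [0.111, 0.994, 0.0, -0.001]
force: [0.4, -0.0, -2.9]
finger_gap: 0.32
gripper_force: 69.1
t 14.3 tcp [ 0.5485 -0.2215  0.1724] F [ 0.4 -0.  -2.9] gap 0.3202032915327814 yang 77.23283414494276 rows [ 5.345 15.728  1.953]
```

View pics/s4c.png

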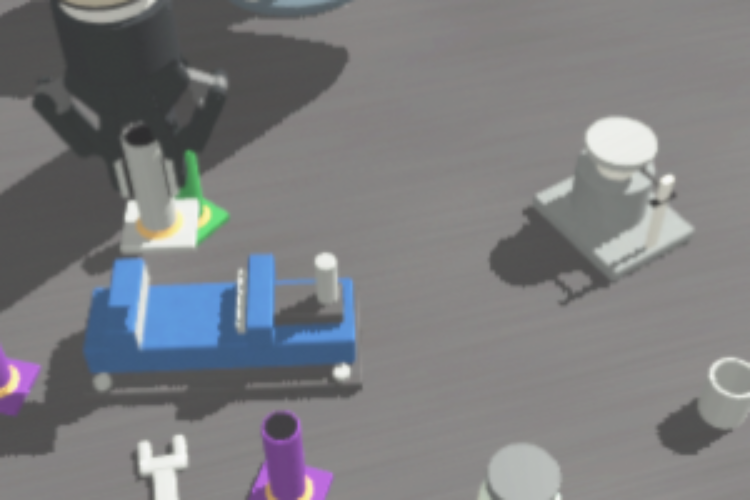

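The post is out and upright in the fingers (plate at crop 160,222), and the jaw is open. I carry it over to the gauge.

```bash
python3 -m handwheel '[[[0.15,0.45,0,0],[0.25,0.75,0,0],[0.3,0.88,0,0],[0.3,0.88,0,0],[0.3,0.88,0,0],[0.3,0.88,0,0],[0.3,0.88,0,0],[0.3,0.88,0,0],[0.3,0.88,0,0],[0.3,0.88,0,0],[0.3,0.88,0,0],[0.3,0.88,0,0],[0.3,0.88,0,0],[0.3,0.88,0,0],[0.3,0.88,0,0],[0.3,0.88,0,0],[0.3,0.88,0,0],[0.3,0.88,0,0],[0.2,0.6,0,0],[0,0,0,0]]]'
python3 -m handwheel '[[[0,0,0,0],[0,0,0,0]]]'
python3 -c "
from h import *
snap('scene','s5')
go(.505,.1915,.124)
d=np.load('pics/s5.npy');C=cloud('scene',d)
t=sense()['tcp_pos']
for nm,z0,z1,r in(('posttop',.24,.256,.03),('plate top',.152,.162,.045),('plate low',.142,.152,.045),('pad',.094,.106,.045)):
    m=(C[...,2]>z0)&(C[...,2]<z1)&(np.hypot(C[...,0]-t[0],C[...,1]-t[1])<r)
    if m.sum()>3: print(nm,m.sum(),C[m].mean(0).round(4),cv2.minAreaRect(C[m][:,:2].astype(np.float32)),cv2.minEnclosingCircle(C[m][:,:2].astype(np.float32)))
"
```

```text
t: 16.85
tcp_pos: [0.5046, 0.1964, 0.1733]
tool_rot: [0.11, 0.994, -0.0, 0.0]
force: [0.2, -0.7, -4.1]
finger_gap: 0.318
gripper_force: 69.4
t: 17.1
tcp_pos: [0.5052, 0.1944, 0.1732]
tool_rot: [0.112, 0.994, -0.0, -0.0]
force: [0.4, -0.3, -3.6]
finger_gap: 0.314
gripper_force: 69.4
t 17.15 tcp [0.5053 0.1945 0.1732] F [ 0.9 -0.3 -4.5] gap 0.3173228187177412 yang 77.17114079258948 rows [-0.016 -0.117  1.968]
posttop 249 [0.511  0.1919 0.2471] ((0.5058387517929077, 0.19328904151916504), (0.05668867379426956, 0.029450848698616028), 76.72441101074219) ((0.5088915228843689, 0.19293330609798431), 0.028815658763051033)
plate top 307 [0.5133 0.1909 0.157 ] ((0.5046693086624146, 0.19616255164146423), (0.054995935410261154, 0.05532132834196091), 76.59978485107422) ((0.5062925815582275, 0.19513103365898132), 0.036627594381570816)
plate low 24 [0.5225 0.188  0.1506] ((0.5182426571846008, 0.1831912249326706), (0.06869214028120041, 0.033163078129291534), 39.88440704345703) ((0.5076099038124084, 0.19591489434242249), 0.034446071833372116)
pad 472 [0.5083 0.1922 0.0993] ((0.5063292384147644, 0.19325976073741913), (0.06277170032262802, 0.0645361989736557), 11.689969062805176) ((0.5053369998931885, 0.19457504153251648), 0.034525446593761444)
```

```bash
python3 -m handwheel '[[[0,-0.11,0.2,0],[0,0,0.5,0],[0,0,0.5,0],[0,0,0.4,0],[0,0,0.15,0],[0,0,0,0],[0,0,0,0],[0,0,0,0]]]'
python3 -m handwheel '[[[0,0,0.08,0],[0,0,0.08,0],[0,0,0.08,0],[0,0,0,0],[0,0,0,0],[0,0,0,0]]]'
python3 -c "
from h import *
go(.505,.1915,.112)"
```

```text
t: 18.15
tcp_pos: [0.5048, 0.1926, 0.1299]
tool_rot: [0.111, 0.994, 0.0, 0.001]
force: [-0.1, 0.4, -3.9]
finger_gap: 0.32
gripper_force: 69.4
t: 18.9
tcp_pos: [0.5045, 0.1925, 0.1236]
tool_rot: [0.111, 0.994, 0.0, 0.0]
force: [-1.6, -0.3, -1.3]
finger_gap: 0.315
gripper_force: 69.4
t 18.9 tcp [0.5045 0.1925 0.1236] F [-1.6 -0.3 -1.3] gap 0.3148948645856365 yang 77.23675098821532 rows [-0.03  -0.035  0.465]
```

In contact. Press slowly toward 12 mm.

```bash
python3 -m handwheel '[[[0,0,0.06,0],[0,0,0.06,0],[0,0,0.06,0],[0,0,0.06,0],[0,0,0.06,0],[0,0,0.06,0],[0,0,0.06,0],[0,0,0,0],[0,0,0,0],[0,0,0,0],[0,0,0,0]]]'
python3 -c "
from h import *
snap('scene','s6')
go(.505,.1915,.112)
p=cv2.imread('pics/s6.png')[130:210,380:460]
cv2.imwrite('pics/s6c.png',cv2.resize(p,None,fx=7,fy=7,interpolation=cv2.INTER_CUBIC))
print(np.mean([sense()['force'][2] for _ in range(5)]))
a=cloud('scene',np.load('pics/s5.npy'));b=cloud('scene',np.load('pics/s6.npy'))
t=sense()['tcp_pos']
for C,z in((a,.157),(b,.098)):
    m=(abs(C[...,2]-z)<.006)&(np.hypot(C[...,0]-t[0],C[...,1]-t[1])<.03)&(C[...,0]>t[0]+.016)
    print(m.sum(),np.median(C[m][:,2]))"
```

```text
t: 20.27
tcp_pos: [0.5045, 0.1925, 0.1135]
tool_rot: [0.111, 0.994, 0.0, 0.0]
force: [-3.1, -0.3, 6.4]
finger_gap: 0.319
gripper_force: 69.9
t 20.325 tcp [0.5045 0.1925 0.1135] F [-2.8  0.1  7.1] gap 0.3196273205018419 yang 77.23466316988998 rows [-0.026 -0.034  0.061]
7.1066309849065785
99 0.15641048047972916
81 0.09701137938491233
```

View pics/s6c.png

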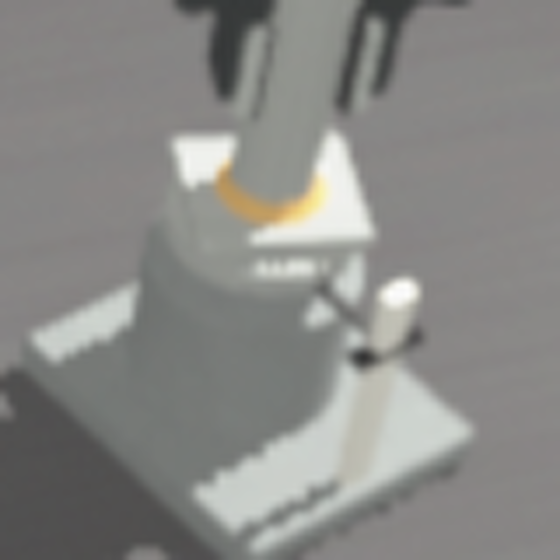

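The plate sits centred on the pad. The pointer meets the scale post near crop (365,326) and the mark is at (388,347). I'll convert both to heights.

```bash
python3 - <<'E'
from h import *
b=cloud('scene',np.load('pics/s6.npy'));C=cloud('scene',np.load('pics/scene0.npy'))
# scale post position from cloud: top
m=(C[...,2]>.09)&(C[...,2]<.104)&(np.hypot(C[...,0]-.563,C[...,1]-.206)<.015)
P=C[m].mean(0);print('spost',m.sum(),P)
c=np.array([.506,.1932]);u=P[:2]-c;print(np.hypot(*u),np.degrees(np.arctan2(u[1],u[0])));n=np.array([-u[1],u[0]])/np.hypot(*u)
for px in((320,285),(340,305),(365,326),(372,332),(362,358),(388,347),(415,337)):
    o,r=ray('scene',(380+px[0]/7-.43,130+px[1]/7-.43))
    k=((c-o[:2])@n)/(r[:2]@n);X=o+k*r;print(px,'r',((X[:2]-c)@u/np.hypot(*u)).round(4),'z',X[2].round(4))
E
```

```text
spost 27 [0.56270415 0.21045332 0.09605246]
0.05927088392409594 16.923387301531523
(320, 285) r 0.0287 z 0.08
(340, 305) r 0.0384 z 0.079
(365, 326) r 0.05 z 0.0792
(372, 332) r 0.0533 z 0.0793
(362, 358) r 0.052 z 0.0665
(388, 347) r 0.0607 z 0.0789
(415, 337) r 0.0697 z 0.0908
```

The estimates of how far the pad is pressed are pointer 11.6 mm, force 11.5, depth 11 and TCP 10.5. About 0.75 mm more is needed.

```bash
python3 -m handwheel '[[[0,0,0.03,0],[0,0,0,0],[0,0,0,0],[0,0,0,0],[0,0,0,0],[0,0,0,0],[0,0,0,0],[0,0,0,0]]]'
python3 - <<'E'
from h import *
Z=[];F=[]
for i in range(4):
    p,d=snapshot('scene');C=cloud('scene',d);t=sense();F.append(t['force'][2]);t=t['tcp_pos']
    m=(abs(C[...,2]-.097)<.006)&(np.hypot(C[...,0]-t[0],C[...,1]-t[1])<.03)&(C[...,0]>t[0]+.016);Z.append(np.median(C[m][:,2]))
print(np.mean(F),Z,t)
E
```

```text
t: 21.32
tcp_pos: [0.5045, 0.1925, 0.1128]
tool_rot: [0.111, 0.994, 0.0, 0.0]
force: [-1.8, -1.3, 7.3]
finger_gap: 0.317
gripper_force: 70.0
7.392191515950148 [np.float64(0.09584639271922935), np.float64(0.09583372208601215), np.float64(0.09632990386357698), np.float64(0.09624770913612612)] [0.50450569 0.19253245 0.11284423]
```

```bash
python3 -c "
from station import *
print(sign_off())"
```

```text
the job is handed in; nothing more can be done
None
```

The post is held upright and centred on the gauge pad, pressed about 12 mm (by plate height, wrist force and pointer), and I handed the job in at about 21.5 s of the 48 s limit with the arm still holding it there; the jar, wrench and offcut were left alone.

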